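# Tip the carton back and get the lifting blade under it

## Robot

A 6-joint arm with a two-finger parallel gripper is mounted at the origin on a cart in front of the work surface, level with it; the furniture and walls round the work are solid. World frame = base frame: x ahead of the robot, y to its left, z up, the work surface at z = 0. Lengths are in m, angles in rad, forces in N, time in s.
With the tool pointing down it reaches from about 0.25 to 0.725 m from the base axis. Payload 4 kg.
Tool frame: the origin (TCP) lies midway between the tips of the shut fingers; the grasp point (between the pads) lies 19 mm behind it; y points along the fingers, x is the direction in which the jaws open and shut, and the axes are right-handed (so a half turn about y gives the same grasp; the last joint's range is limited). The gripper opens to 85 mm and grips with 20 to 120 N. Pads are 22 mm wide; open, the fingers measure 114 mm over their backs; the gripper's body (76 mm by 85 mm) begins 54 mm behind the grasp point. The pads swing forward as they close: fully open they stand 13 mm farther back than shut.
Start: joints at [1.31, 0.241, 0.005, 1.335, 0, 1.571], TCP at [0.129, 0.483, 0.231] pointing down, gripper open.
Joint ranges: [-2.72, 2.72], [-1.05, 1.87], [-1.09, 1.28], [-1.99, 2.15], [-1.42, 1.44], [-3.14, 3.14]. Speed limits (rad/s): [2.79, 2.79, 3.14, 3.14, 3.14, 3.14].

## Interface

Orientations are given as a unit quaternion [x, y, z, w].
In Python, from workcell import bot gives the robot as it stands. The module is installed in compiled form; this text tells all that it offers.
- The arm moves only by the shell command python3 -m inch 'ROWS'. ROWS is text: rows parted by semicolons, each of 7 numbers parted by spaces: the turn, a rotation vector about the tool's x, y, z in degrees, then the shift along the tool's x, y, z in mm, then the closure, from 0 (fully open) to 1 (shut). In form: ax ay az dx dy dz fingers; .... A call has 1 to 12 rows; each row shifts and turns the commanded pose from where the row before left it, along the tool's axes as they then stand; what a row does not reach is not made up. A row lasts 1/8 s, in which the tool goes at most 62.5 mm and 10.7 degrees, less where a joint would pass 70% of its speed; a pose out of reach is approached as far as the arm can. A call with a gripper value outside its range is refused whole. The fingers move at their own pace and stop on an object; the grip force is fixed at half the most. Time passes only in rows, so rows that do not move let the fingers close. It gives the time, the measured TCP pose, the force and the opening at its end, in the units of the state.
- bot.get_obs(): the state, without advancing time (a new reading comes with each control period).
- bot.camera(name): name is "scene" or "top" or "wrist"; returns a dict with "color" (480x640x3 uint8, blue, green, red), "fx", "fy", "cx", "cy" (pixels), "k1" (the pictures are not rectified: a ray, as slopes to the right and down, at radius r is drawn at 1 + k1 r^2 times it, then the intrinsics apply), "extrinsics" (4x4, takes a point from world to camera coordinates). Camera axes: x right, y up, looking along -z (the intrinsics and any distortion apply to the point x, -y, -z); pixel columns grow to the right and rows downward; lengths in m; the calibration is good to about 2 mm. A picture is of the moment at which its call begins. There is no depth.
- bot.job_done(): hands the job in, once; it reports no verdict.
Trained networks look in the newest picture that a camera, given by its name, has taken for a name from the list of things; names that differ only in an ending like _2 or _b are one class to them, and where a whole thing is asked for, a point or a joint stands for the part that bears it (a point fixed in the world has none). Each returns a list of dicts, best first, with "conf" (0 to 1); they miss things now and then, are a little off and sometimes report something else, mostly with a low value. They report only what shows in the picture. A call takes as long as a camera call.
- bot.look_for(name, camera): "extent" ([left, top, right, bottom] in pixels, round what is visible of it).
- bot.cut_out(name, camera): "region" (480x640 bool, what is visible of it) and "extent" ([left, top, right, bottom] in pixels, round what is visible of it).
- bot.spot_point(name, camera): "point" ([column, row] in pixels: a listed point, or the origin of a listed thing).
The state is a dict: "clock": time; "joint_pos": joint angles; "joint_vel": joint speeds; "tau": joint torques, N m; "eef_pos": TCP position; "tool_rot": TCP orientation; "ft_force": force on the tool from outside, world axes, zero at the start; "ft_torque": the same for the moment, N m; "grip_width": finger opening in m.
Only numpy, scipy, OpenCV 4.12 (cv2) and the standard library are available. Lean on these libraries where they do the work, as an engineer would, in place of code of your own. Each camera call takes 0.05 s, during which the arm holds its last target.

## Task

Tip the upright brown cardboard carton back on its rear bottom edge until it leans by itself on the sloping wooden rest behind it. Then take the flat steel blade by its orange handle and slide it, square to the carton and flat on the table, well under the middle of the raised front edge; let go and leave the carton leaning with the blade lying under it, ready to be carried off.

Things in the scene. Friction and masses are not known exactly. Their poses are not given: they have to be found in the camera images.
- carton_center (a point): Centre of the upright brown cardboard carton, 60 mm deep (x), 110 wide (y), 150 tall (z), about 0.35 kg, rigid; front face at -x. Its rear bottom edge stands 2 to 6 mm in front of the foot of the rest. Pushed to +x on the upper half of its front face it pivots on that edge; beyond about 22 degrees it falls back on the rest by itself.
- rest: Fixed sloping wooden rest behind the carton. Origin: on the table, middle of the foot line of its front board. x: level, away from the carton (push this way); y along the foot line; z up. Board 130 mm wide, 150 long, leaning back 32 degrees. A carton leaning on it has its rear bottom edge at the foot line, its front bottom edge 51 mm before that line and 32 mm up.
- blade_grip (a point): Centre of the orange handle of the blade tool, which lies flat on the table left or right of the carton (a blue screwdriver lies on the other side). Handle 100 mm long (x), 22 wide (y), 24 high; this point is 12 mm above its underside. x points from handle to blade, z up. Tool 0.09 kg.
- blade_tip (a point): Middle of the front end of the steel blade, 140 mm ahead (x) of blade_grip; same axes. Blade 50 mm wide, 3 mm thick, its underside level with the handle's underside; this point is half-way through the thickness. The blade shows about 82 mm in front of the handle's dark collar.

How it is judged:
On the way:
1. the carton has been tipped back on its rear edge and leans on the rest (angle between carton_center's own z axis and vertical between 0.45 and 0.68 rad), for 0.2 s.
At the end, for the whole second after the job is handed in: The carton leans back on the rest by 26 to 39 degrees, within 30 mm of the rest's middle line; the blade lies flat on the table, right way up, within 17 degrees of square to the rest, its front end at least 10 mm behind the carton's raised front edge and within 30 mm of the carton's middle line (all of step 1 and y of carton_center in the frame of rest between -0.03 and 0.03 m and x of blade_tip in the frame of carton_center between -0.02 and 0.04 m and y of blade_tip in the frame of carton_center between -0.03 and 0.03 m and z of blade_tip in the frame of carton_center below -0.072 m and height (world z) of blade_tip below 0.01 m and height (world z) of blade_grip below 0.022 m and angle between blade_tip's own z axis and vertical below 0.15 rad and angle between the x axis of blade_tip and the x axis of rest, either way round below 0.3 rad); the robot touches nothing.
It fails at once if the carton is toppled over (angle between carton_center's own z axis and vertical above 1 rad).
It also fails if it takes over 61 s, if anything falls off the work surface, if the arm or the gripper's body presses on something with over 40 N, if the wrist force passes 120 N, or if a joint passes its speed limit or range.

## Working session

There is one attempt and no reset: what is moved stays moved. The work goes in short steps, Python scripts to look and compute and a shell command to move; the robot and the scene stay as the last step left them, time stands still between calls to the robot, and variables do not carry over. Pictures are saved under pics/ and viewed, and the job is handed in when it is done.

```bash
mkdir -p pics; ls; cat > h.py <<'E'
import numpy as np, cv2
from workcell import bot
from scipy.spatial.transform import Rotation as R
def ray(c,p):
    K=np.array([[c['fx'],0,c['cx']],[0,c['fy'],c['cy']],[0,0,1.]])
    u=cv2.undistortPoints(np.array([[p]],float),K,np.array([c['k1'],0,0,0,0.]))[0,0]
    E=np.array(c['extrinsics']);d=E[:3,:3].T@np.array([u[0],-u[1],-1]);o=-E[:3,:3].T@E[:3,3]
    return o,d/np.linalg.norm(d)
def onz(c,p,z):
    o,d=ray(c,p);return o+d*(z-o[2])/d[2]
def tri(rs):
    A=sum(np.eye(3)-np.outer(d,d) for o,d in rs);b=sum((np.eye(3)-np.outer(d,d))@o for o,d in rs)
    x=np.linalg.solve(A,b);return x,[np.linalg.norm((np.eye(3)-np.outer(d,d))@(x-o)) for o,d in rs]
def proj(c,X):
    E=np.array(c['extrinsics']);q=E[:3,:3]@np.array(X)+E[:3,3];s=np.array([q[0]/-q[2],-q[1]/-q[2]]);s=s*(1+c['k1']*s@s)
    return np.array([c['fx']*s[0]+c['cx'],c['fy']*s[1]+c['cy']])
E
python3 - <<'E'
from h import *
s=bot.get_obs();print(s)
cs={}
for n in ["scene","top","wrist"]:
    c=bot.camera(n);cs[n]=c;cv2.imwrite(f'pics/{n}0.png',c['color'])
    print(n,c['fx'],c['k1'],np.round(-np.array(c['extrinsics'])[:3,:3].T@np.array(c['extrinsics'])[:3,3],3))
pts={}
for t in ["carton_center","rest","blade_grip","blade_tip"]:
    for n in cs:
        l=bot.spot_point(t,n)[:2]
        print(t,n,[(np.round(q['point'],1),round(q['conf'],2)) for q in l])
        if l and n!='wrist': pts.setdefault(t,[]).append(ray(cs[n],l[0]['point']))
    if len(pts.get(t,[]))>1: print(t,tri(pts[t]))
print(bot.get_obs()['clock'])
E
```

```text
pics
{'clock': 0.0, 'joint_pos': array([1.31000589e+00, 2.41413777e-01, 3.72995186e-03, 1.33521837e+00,
       8.32601264e-06, 1.57077076e+00]), 'joint_vel': array([ 1.05524860e-03, -6.37908542e-04, -1.35955481e-03, -5.15993283e-05,
        4.03659029e-04,  1.86510309e-03]), 'tau': array([-9.76553274e-04, -3.72316039e+01,  2.52408582e+01,  1.68519525e-02,
       -1.57687555e-05,  8.42761295e-06]), 'eef_pos': array([0.12875546, 0.48247834, 0.23041476]), 'tool_rot': array([ 0.56121369,  0.43015696, -0.43134146, -0.56031128]), 'ft_force': array([0.20126752, 0.76494742, 0.40634912]), 'ft_torque': array([-0.02990873, -0.02500138, -0.02862741]), 'grip_width': 0.08547667318752979}
scene 596.9583406074341 0.018279713355860185 [0.874 0.592 0.782]
top 500.0369914010526 0.02230398083093466 [ 0.426 -0.087  1.078]
wrist 394.42335594697215 -0.08184500677911889 [0.055 0.501 0.374]
carton_center scene [(array([302. , 239.7]), 0.65)]
carton_center top [(array([338.9, 235.3]), 0.83)]
carton_center wrist []
carton_center (array([ 0.58634248, -0.10876461,  0.07743383]), [np.float64(0.0017094970374596224), np.float64(0.0017094970374597525)])
rest scene [(array([285.8, 277.3]), 0.91)]
rest top [(array([339.5, 227. ]), 0.6)]
rest wrist []
rest (array([ 0.61870387, -0.11192345, -0.0056581 ]), [np.float64(0.0024863580860243085), np.float64(0.0024863580860243592)])
blade_grip scene [(array([455.4, 343.6]), 0.85)]
blade_grip top [(array([215.1, 304.3]), 0.61)]
blade_grip wrist []
blade_grip (array([0.4410014 , 0.15205413, 0.01377906]), [np.float64(0.002465794588722638), np.float64(0.0024657945887225966)])
blade_tip scene [(array([391.9, 399.2]), 0.67)]
blade_tip top [(array([199.4, 238. ]), 0.94)]
blade_tip wrist []
blade_tip (array([0.58198518, 0.19433128, 0.01025194]), [np.float64(0.0032367337636160323), np.float64(0.0032367337636160635)])
0.75
```

View pics/scene0.png

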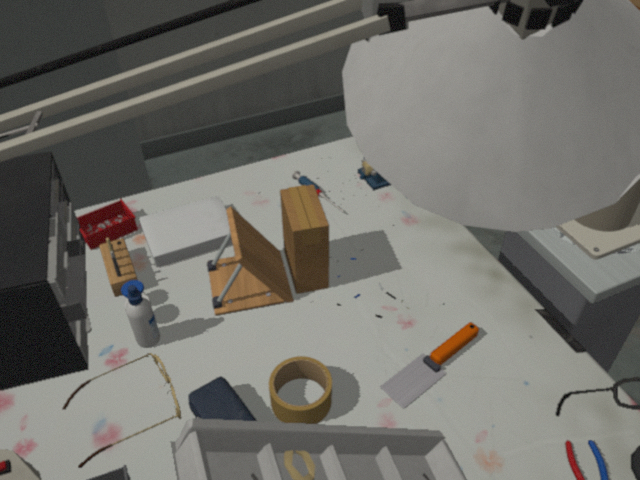

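View pics/top0.png

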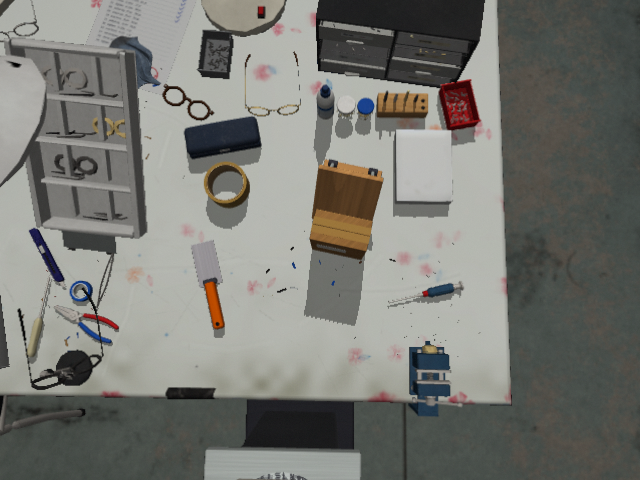

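The scene view shows the carton at about (305,240) in front of the rest, and the blade at (430,360). The top view has the carton at (340,237), the blade handle at (214,305) and its tip at (205,243), with the rest yawed a little. I'll get the yaw from zoomed edges.

```bash
python3 - <<'E'
import cv2
a=cv2.imread('pics/top0.png')
cv2.imwrite('pics/z1.png',cv2.resize(a[150:270,290:400],None,fx=5,fy=5,interpolation=cv2.INTER_CUBIC))
cv2.imwrite('pics/z2.png',cv2.resize(a[230:340,170:250],None,fx=5,fy=5,interpolation=cv2.INTER_CUBIC))
E
```

```text
(no output)
```

View pics/z1.png

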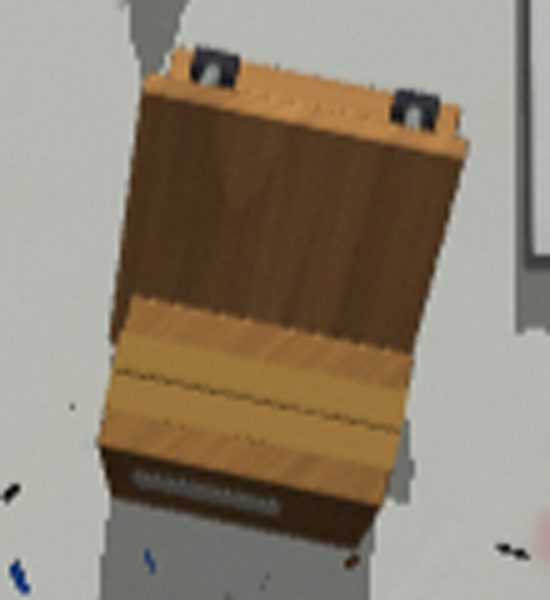

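View pics/z2.png

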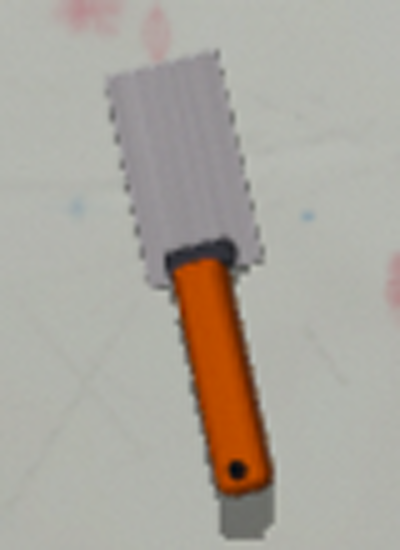

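```bash
python3 - <<'E'
from h import *
c=bot.camera('top')
P=lambda a,ox,oy:(a[0]/5+ox-.4,a[1]/5+oy-.4)
for nm,l,z in [('carton top BL BR FR FL',[(137,298),(413,353),(383,505),(100,443)],.15),('bot FL FR',[(113,498),(358,546)],0),('rest top',[(143,92),(466,155)],.127)]:
    q=np.array([onz(c,P(a,290,150),z)[:2] for a in l]);print(nm,np.round(q,4).tolist(),q.mean(0))
    d=q[0]-q[1];print(' yaw',np.degrees(np.arctan2(d[1],d[0]))-90,np.linalg.norm(d))
q=np.array([onz(c,P(a,170,230),z)[:2] for a,z in [((107,77),.003),((218,50),.003),((262,263),.003),((150,287),.003),((200,258),.02),((243,490),.024)]])
print(np.round(q,4).tolist()); t=(q[0]+q[1])/2; b=(q[2]+q[3])/2;print('tip',t,np.degrees(np.arctan2(*(t-b)[::-1])),np.degrees(np.arctan2(*(q[4]-q[5])[::-1])),np.linalg.norm(t-b))
print(bot.get_obs()['eef_pos'],R.from_quat(bot.get_obs()['tool_rot']).as_matrix().round(3))
E
```

```text
carton top BL BR FR FL [[0.6227, -0.0643], [0.6032, -0.1688], [0.5452, -0.1578], [0.5669, -0.0515]] [ 0.58452193 -0.11058611]
 yaw -10.59272965026733 0.10631850905512735
bot FL FR [[0.5656, -0.0519], [0.5464, -0.1584]] [ 0.55595961 -0.1051518 ]
 yaw -10.207688419221043 0.10829853309886003
rest top [[0.7102, -0.0645], [0.6866, -0.1912]] [ 0.69841183 -0.12785085]
 yaw -10.557368385885795 0.1289317300557268
[[0.57, 0.2118], [0.5827, 0.1641], [0.4905, 0.1405], [0.4794, 0.1881], [0.4911, 0.1633], [0.3949, 0.1394]]
tip [0.57635952 0.18796678] 14.508906816539666 13.959602523083475 0.09445541582986629
[0.12892293 0.48308867 0.2313048 ] [[ 0.258 -0.    -0.966]
 [ 0.966 -0.     0.258]
 [-0.    -1.     0.   ]]
```

```bash
python3 -m inch '0 -4.5 0 0 0 0 0.5; 0 0 0 -40 0 -38 0.5; 0 0 0 -40 0 -38 0.5; 0 0 0 -40 0 -38 0.5; 0 0 0 -40 0 -38 0.5; 0 0 0 -40 0 -38 0.5; 0 0 0 -40 0 -38 0.5; 0 0 0 -40 0 -38 0.5; 0 0 0 -40 0 -38 0.5; 0 0 0 -40 0 -38 0.5; 0 0 0 -40 0 -38 0.5; 0 0 0 0 0 0 0.5'
cat > st.py <<'E'
from h import *
import sys
# st.py x y z yawx : needed shift in tool axes
s=bot.get_obs();M=R.from_quat(s['tool_rot']).as_matrix()
print(s['clock'],s['eef_pos'].round(4),'yawx',np.degrees(np.arctan2(M[1,0],M[0,0])).round(2),'ydir',M[:,1].round(3),'q',s['joint_pos'].round(2),'F',s['ft_force'].round(1),s['grip_width'].round(4))
if len(sys.argv)>3: print('shift mm',(M.T@(np.array(list(map(float,sys.argv[1:4])))-s['eef_pos'])*1000).round(1))
E
python3 st.py 0.512 -0.097 0.12
```

```text
clock: 2.3
eef_pos: [0.4317, 0.018, 0.2312]
tool_rot: [0.545, 0.451, -0.451, -0.545]
ft_force: [-0.8, 0.2, 0.5]
grip_width: 0.0427Traceback (most recent call last):
  File "st.py", line 5, in <module>
    print(s['clock'],s['eef_pos'].round(4),'yawx',np.degrees(np.arctan2(M[1,0],M[0,0])).round(2),'ydir',M[:,1].round(3),'q',s['joint_pos'].round(2),'F',s['ft_force'].round(1),s['grip_width'].round(4))
                                                                                                                                                                               ^^^^^^^^^^^^^^^^^^^^^
AttributeError: 'float' object has no attribute 'round'
```

```bash
sed -i "s/s\['grip_width'\].round(4)/round(s['grip_width'],4)/" st.py; python3 -m inch '0 0 0 -33 0 -33 0.5; 0 0 0 -33 0 -33 0.5; 0 0 0 -33 0 -33 0.5; 0 0 0 0 30 0 0.5; 0 0 0 0 40 0 0.5; 0 0 0 0 41 0 0.5; 0 0 0 0 0 0 0.5'; python3 st.py 0.512 -0.097 0.12
python3 - <<'E'
from h import *
for n in ['top','scene']:
    c=bot.camera(n);cv2.imwrite(f'pics/{n}1.png',c['color'])
E
```

```text
clock: 3.18
eef_pos: [0.5063, -0.0929, 0.1174]
tool_rot: [-0.541, -0.451, 0.455, 0.545]
ft_force: [-0.6, 0.7, -0.3]
grip_width: 0.0424
3.175 [ 0.5063 -0.0929  0.1174] yawx 79.63 ydir [-0.008  0.002 -1.   ] q [-0.18  0.35 -0.15  1.08  0.   -0.  ] F [-0.6  0.7 -0.3] 0.0424
shift mm [-3.1 -2.7 -6.3]
```

View pics/scene1.png

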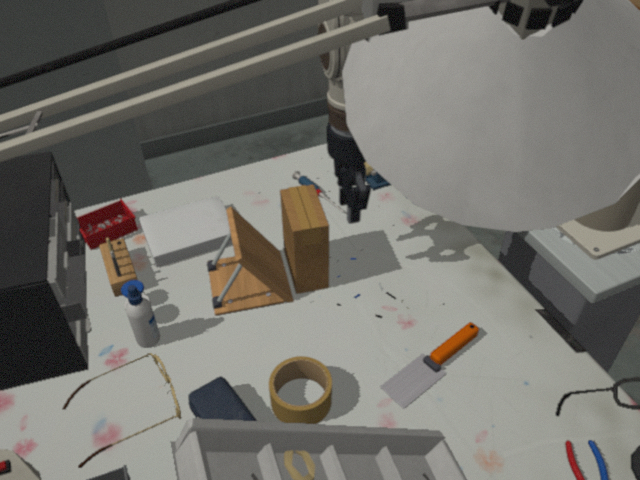

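The gripper stands about 40 mm in front of the carton, at (350,190) in the scene view. I'll push in short slow rows.

```bash
python3 -m inch '0 0 0 -3 0 -20 0.5; 0 0 0 0 0 -12 0.5; 0 0 0 0 0 -6 0.5; 0 0 0 0 0 -6 0.5; 0 0 0 0 0 -6 0.5; 0 0 0 0 0 -6 0.5; 0 0 0 0 0 -6 0.5; 0 0 0 0 0 -6 0.5; 0 0 0 0 0 -6 0.5; 0 0 0 0 0 -6 0.5;0 0 0 0 0 0 0.5'; python3 st.py 0.612 -0.115 0.12
python3 - <<'E'
from h import *
for n in ['top','scene']:
    c=bot.camera(n);cv2.imwrite(f'pics/{n}2.png',c['color'])
E
```

```text
clock: 4.65
eef_pos: [0.5882, -0.112, 0.1202]
tool_rot: [0.543, 0.452, -0.452, -0.543]
ft_force: [0.0, -0.6, 0.3]
grip_width: 0.0428
4.65 [ 0.5882 -0.112   0.1202] yawx 79.56 ydir [ 0.  0. -1.] q [-0.19  0.5   0.09  1.16  0.   -0.01] F [ 0.  -0.6  0.3] 0.0428
shift mm [  1.3   0.2 -24. ]
```

View pics/scene2.png

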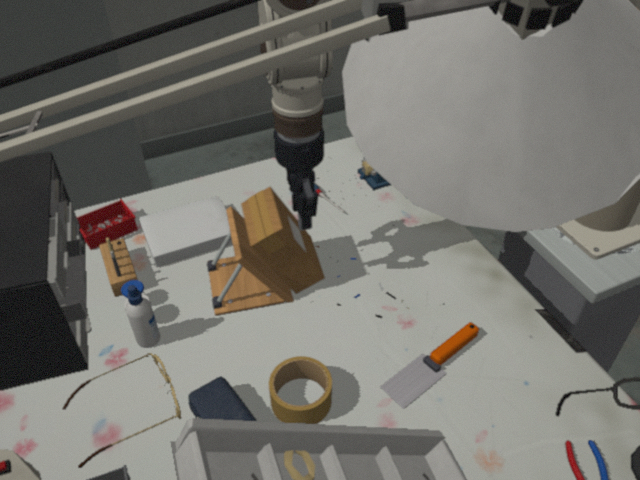

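The carton is tilting, with its top at (270,220). It may not be all the way back yet, so I'll push a little further.

```bash
python3 -m inch '0 0 0 0 0 -5 0.5; 0 0 0 0 0 -5 0.5; 0 0 0 0 0 -4 0.5; 0 0 0 0 0 0 0.5;0 0 0 0 0 8 0.5;0 0 0 0 0 20 0.5;0 0 0 0 0 40 0.5;0 0 0 0 -30 40 0.5;0 0 0 0 -40 40 0;0 0 0 0 -20 20 0; 0 0 0 0 0 0 0'; python3 st.py
python3 - <<'E'
from h import *
cs={}
for n in ['top','scene']:
    c=cs[n]=bot.camera(n);cv2.imwrite(f'pics/{n}3.png',c['color'])
for t in ["carton_center","rest","blade_grip","blade_tip"]:
    rs=[]
    for n in cs:
        l=bot.spot_point(t,n)[:1]
        if l: rs.append(ray(cs[n],l[0]['point'])); print(t,n,l[0]['conf'],l[0]['point'])
    if len(rs)>1: print(t,tri(rs))
a=cs['top']['color'];cv2.imwrite('pics/z3.png',cv2.resize(a[150:270,290:400],None,fx=5,fy=5,interpolation=cv2.INTER_CUBIC))
E
```

```text
clock: 6.12
eef_pos: [0.4358, -0.0839, 0.2123]
tool_rot: [0.545, 0.453, -0.451, -0.542]
ft_force: [1.0, -0.2, -0.3]
grip_width: 0.0853
6.125 [ 0.4358 -0.0839  0.2123] yawx 79.56 ydir [ 0.004 -0.001 -1.   ] q [-0.19  0.14 -0.17  1.26 -0.   -0.01] F [ 1.  -0.2 -0.3] 0.0853
carton_center top 0.84 [342.1, 213.2]
carton_center scene 0.63 [276.0, 239.6]
carton_center (array([ 0.63048117, -0.11482781,  0.08987601]), [np.float64(0.002737525394460346), np.float64(0.0027375253944603075)])
rest scene 0.62 [283.1, 276.4]
blade_grip top 0.68 [213.2, 305.6]
blade_grip scene 0.95 [458.1, 343.7]
blade_grip (array([0.4383217 , 0.15534925, 0.01591646]), [np.float64(0.002297898880712992), np.float64(0.0022978988807129132)])
blade_tip top 0.6 [201.3, 241.1]
blade_tip scene 0.56 [391.9, 400.3]
blade_tip (array([5.77884426e-01, 1.91609943e-01, 2.17186948e-04]), [np.float64(0.0017920385280395098), np.float64(0.0017920385280394758)])
```

View pics/scene3.png

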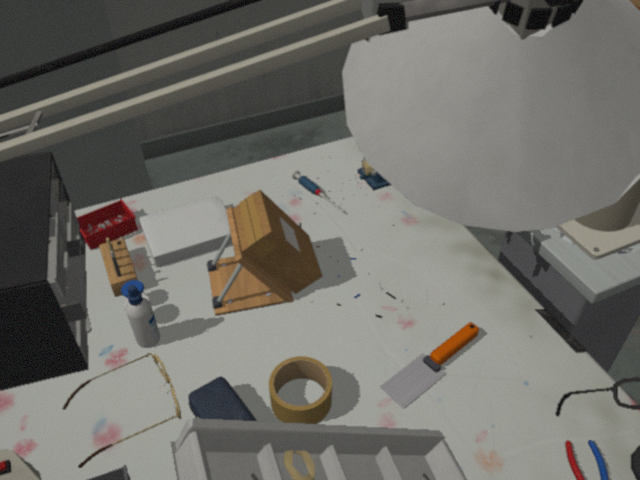

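View pics/z3.png

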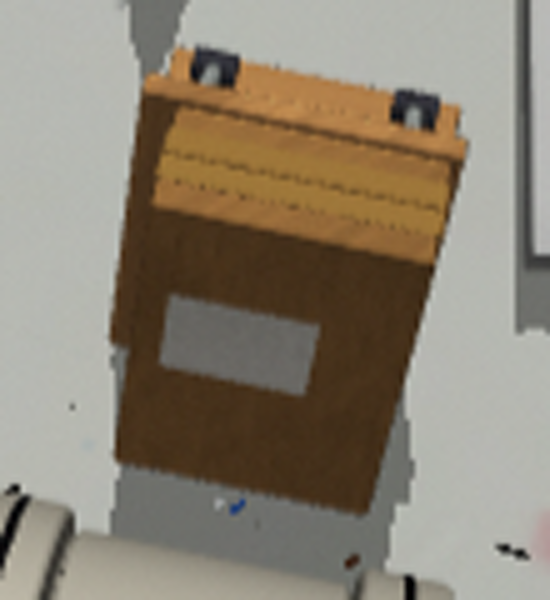

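The carton leans on the rest: its front lower edge now shows at top-view pixels (313,242)–(363,253). Next I'll check that edge and work out the grasp.

```bash
python3 - <<'E'
from h import *
c=bot.camera('top')
P=lambda a,ox,oy:(a[0]/5+ox-.4,a[1]/5+oy-.4)
for nm,l,z in [('bot FL FR',[(117,462),(368,514)],.032),('top FL FR',[(155,208),(433,264)],.159),('top BL BR',[(183,108),(450,160)],.127)]:
    q=np.array([onz(c,P(a,290,150),z)[:2] for a in l]);d=q[0]-q[1];print(nm,q.round(4).tolist(),q.mean(0).round(4),np.degrees(np.arctan2(d[1],d[0]))-90,np.linalg.norm(d))
for n in ['top']:
    l=bot.cut_out('blade_grip',n)
    if l:
        m=l[0]['region'];print(l[0]['conf'],l[0]['extent'],m.sum())
E
python3 st.py 0.4395 0.154 0.15
```

```text
bot FL FR [[0.5768, -0.0543], [0.5564, -0.1605]] [ 0.5666 -0.1074] -10.866972961252188 0.1081098922004874
top FL FR [[0.6556, -0.0706], [0.6356, -0.1754]] [ 0.6456 -0.123 ] -10.807065494440678 0.10664793048795336
top BL BR [[0.704, -0.0803], [0.6845, -0.185]] [ 0.6942 -0.1326] -10.534794903828171 0.10647586214415525
0.7 [191.1, 241.5, 226.4, 328.7] 1531
6.725 [ 0.4362 -0.084   0.2099] yawx 79.56 ydir [-0.001  0.    -1.   ] q [-0.19  0.14 -0.17  1.26 -0.   -0.01] F [-0.3 -0.2  0.1] 0.0855
shift mm [234.7  60.   39.9]
```

```bash
python3 -m inch '0 0 0 47 0 8 0; 0 0 0 47 0 8 0; 0 0 0 47 0 8 0; 0 0 0 47 0 8 0; 0 0 0 47 0 8 0; 0 -8.2 0 0 20 0 0; 0 -8.2 0 0 20 0 0; 0 -8.3 0 0 20 0 0; 0 0 0 0 0 0 0; 0 0 0 0 0 0 0'; python3 st.py 0.4395 0.154 0.003
python3 - <<'E'
from h import *
cs={}
for n in ['wrist','scene']:
    c=cs[n]=bot.camera(n);cv2.imwrite(f'pics/{n}4.png',c['color'])
for t in ["blade_grip","blade_tip"]:
    rs=[]
    for n in cs:
        l=bot.spot_point(t,n)[:1]
        if l: rs.append(ray(cs[n],l[0]['point'])); print(t,n,l[0]['conf'],l[0]['point'],onz(cs[n],l[0]['point'],.012 if 'grip' in t else .0015))
    if len(rs)>1: print(t,tri(rs))
E
```

```text
clock: 7.98
eef_pos: [0.4399, 0.1545, 0.1509]
tool_rot: [0.435, 0.558, -0.557, -0.435]
ft_force: [0.2, -0.4, 0.1]
grip_width: 0.0857
7.975 [0.4399 0.1545 0.1509] yawx 104.14 ydir [ 0.001  0.    -1.   ] q [ 0.34  0.23 -0.23  1.11  0.    0.09] F [ 0.2 -0.4  0.1] 0.0857
shift mm [ -0.4 147.9   0.6]
blade_grip wrist 0.9 [315.3, 229.6] [0.440867   0.15004496 0.012     ]
blade_grip scene 0.72 [455.9, 343.7] [0.43724634 0.15282247 0.012     ]
blade_grip (array([0.4391488 , 0.15169653, 0.01332344]), [np.float64(0.0021808078265946984), np.float64(0.0021808078265946273)])
blade_tip wrist 0.83 [324.0, 380.3] [0.5752355  0.19096554 0.0015    ]
blade_tip scene 0.6 [392.4, 397.5] [0.57381052 0.18943095 0.0015    ]
blade_tip (array([0.57429604, 0.19047021, 0.00305318]), [np.float64(0.00025476567687181175), np.float64(0.0002547656768718475)])
```

View pics/wrist4.png

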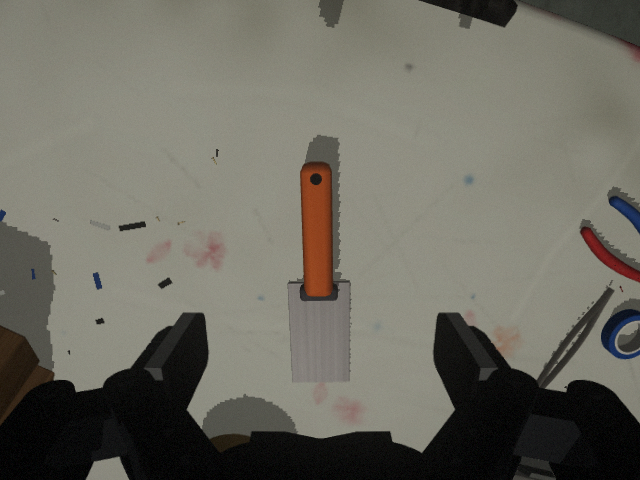

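The handle is centred between the fingers, running from (316,170) to (318,295). I'll go down and grip.

```bash
python3 -m inch '0 0 0 -2 40 0 0; 0 0 0 0 50 0 0; 0 0 0 0 40 0 0; 0 0 0 0 10 0 0; 0 0 0 0 7 0 0; 0 0 0 0 0 0 0; 0 0 0 0 0 0 1; 0 0 0 0 0 0 1; 0 0 0 0 0 0 1; 0 0 0 0 0 0 1; 0 0 0 0 0 0 1; 0 0 0 0 0 0 1'; python3 st.py 0.4395 0.154 0.003
```

```text
clock: 9.78
eef_pos: [0.4405, 0.1526, 0.0039]
tool_rot: [0.434, 0.559, -0.558, -0.434]
ft_force: [-0.3, 0.4, 4.4]
grip_width: 0.021
9.775 [0.4405 0.1526 0.0039] yawx 104.26 ydir [ 0.001  0.    -1.   ] q [ 0.33  0.41 -0.42  0.74  0.    0.08] F [-0.3  0.4  4.4] 0.021
shift mm [1.6 0.9 0.7]
```

```bash
python3 -m inch '0 0 0 0 -10 0 1; 0 0 0 0 -20 10 1; 0 0 0 0 0 30 1; 0 8.3 0 0 0 0 1; 0 8.3 0 0 0 0 1; 0 8.3 0 0 0 0 1; 0 0 0 0 0 0 1; 0 0 0 0 0 0 1'; python3 st.py 0.377 -0.072 0.02
python3 - <<'E'
from h import *
for n in ['wrist','scene']:
    c=bot.camera(n);cv2.imwrite(f'pics/{n}5.png',c['color'])
E
```

```text
clock: 10.78
eef_pos: [0.4011, 0.1425, 0.0334]
tool_rot: [-0.544, -0.452, 0.452, 0.544]
ft_force: [-0.7, 0.5, -0.7]
grip_width: 0.0206
10.775 [0.4011 0.1425 0.0334] yawx 79.47 ydir [-0. -0. -1.] q [ 0.34  0.3  -0.49  0.78  0.    0.53] F [-0.7  0.5 -0.7] 0.0206
shift mm [-215.3   13.4  -15.5]
```

View pics/scene5.png

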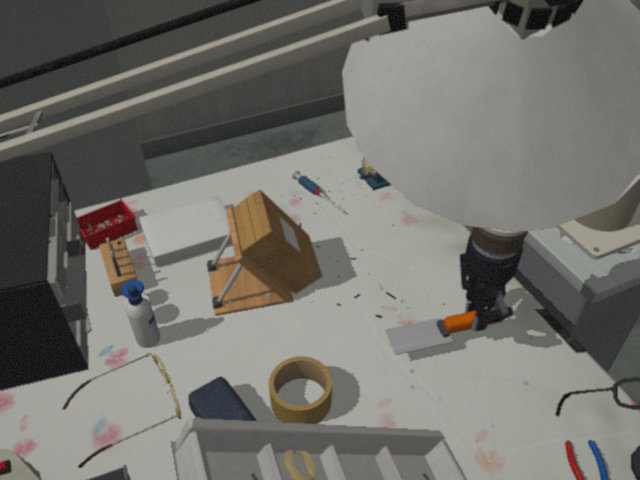

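View pics/wrist5.png

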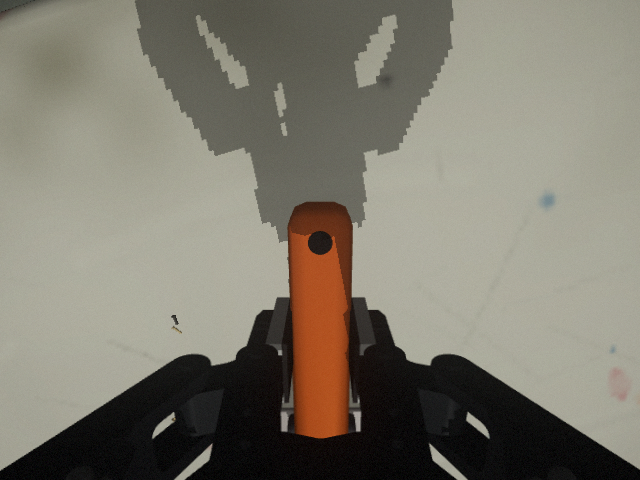

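The blade is held flat and straight, with its tip at (390,340) in the scene view. Next I'll carry it to in front of the carton.

```bash
python3 -m inch '0 0 0 -43 0 -3 1; 0 0 0 -43 0 -3 1; 0 0 0 -43 0 -3 1; 0 0 0 -43 0 -3 1; 0 0 0 -43 0 -3 1; 0 0 0 0 22 0 1; 0 0 0 0 0 0 1; 0 0 0 0 0 0 1'; python3 st.py 0.456 -0.0865 0.005
python3 - <<'E'
from h import *
cs={}
for n in ['top','scene']:
    c=cs[n]=bot.camera(n);cv2.imwrite(f'pics/{n}6.png',c['color'])
for t in ["blade_grip","blade_tip","carton_center"]:
    rs=[]
    for n in cs:
        l=bot.spot_point(t,n)[:1]
        if l: rs.append(ray(cs[n],l[0]['point'])); print(t,n,l[0]['conf'],l[0]['point'])
    if len(rs)>1: print(t,tri(rs))
a=cs['top']['color'];cv2.imwrite('pics/z6.png',cv2.resize(a[150:310,290:400],None,fx=3.75,fy=3.75,interpolation=cv2.INTER_CUBIC))
E
```

```text
clock: 11.88
eef_pos: [0.3763, -0.0712, 0.0116]
tool_rot: [-0.544, -0.452, 0.452, 0.544]
ft_force: [0.6, 0.3, -0.5]
grip_width: 0.0206
11.875 [ 0.3763 -0.0712  0.0116] yawx 79.42 ydir [-0.  0. -1.] q [-0.19  0.27 -0.62  0.68  0.   -0.  ] F [ 0.6  0.3 -0.5] 0.0206
shift mm [ -0.4   6.6 -81.1]
blade_grip scene 0.88 [418.1, 239.1]
blade_tip top 0.91 [333.1, 270.0]
blade_tip scene 0.63 [343.8, 260.7]
blade_tip (array([ 0.51676675, -0.0957138 ,  0.0092759 ]), [np.float64(0.00404355083652693), np.float64(0.004043550836527029)])
carton_center top 0.82 [341.6, 215.9]
carton_center scene 0.74 [276.7, 240.2]
carton_center (array([ 0.62730008, -0.11489334,  0.08671263]), [np.float64(0.004678778767872729), np.float64(0.004678778767872695)])
```

View pics/z6.png

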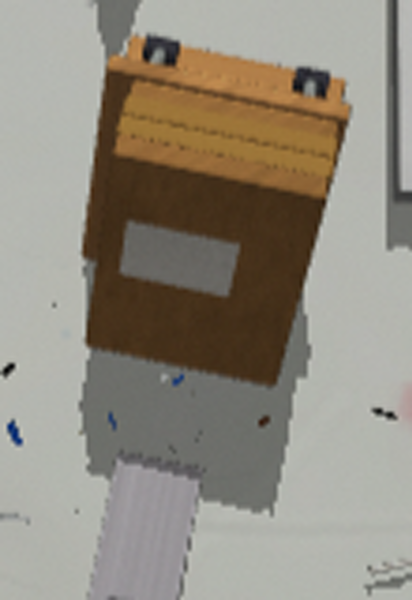

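View pics/scene6.png

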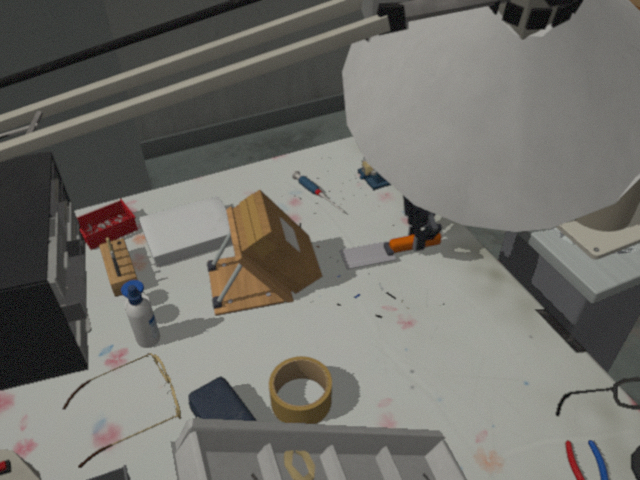

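The tip, at about (333,274) in the top view, lies on the carton's middle line within 2 mm. I'll lower it and slide it in.

```bash
python3 -m inch '0 0 0 0 5 0 1; 0 0 0 0 2 0 1; 0 0 0 0 0 -15 1; 0 0 0 0 0 -15 1; 0 0 0 0 0 -12 1; 0 0 0 0 0 -10 1; 0 0 0 0 0 -10 1; 0 0 0 0 0 -10 1; 0 0 0 0 0 -8 1; 0 0 0 0 0 0 1;0 0 0 0 0 0 1'; python3 st.py 0.456 -0.0865 0.004
python3 - <<'E'
from h import *
for n in ['top','scene']:
    c=bot.camera(n);cv2.imwrite(f'pics/{n}7.png',c['color'])
    a=c['color']
    if n=='scene': cv2.imwrite('pics/z7.png',cv2.resize(a[170:330,190:450],None,fx=3,fy=3,interpolation=cv2.INTER_CUBIC))
E
```

```text
clock: 13.65
eef_pos: [0.4544, -0.0862, 0.0041]
tool_rot: [-0.544, -0.451, 0.452, 0.544]
ft_force: [0.2, 0.0, -0.1]
grip_width: 0.0208
13.65 [ 0.4544 -0.0862  0.0041] yawx 79.36 ydir [-0.001  0.    -1.   ] q [-0.19  0.41 -0.43  0.74  0.   -0.  ] F [ 0.2  0.  -0.1] 0.0208
shift mm [-0.   0.1 -1.7]
```

View pics/z7.png

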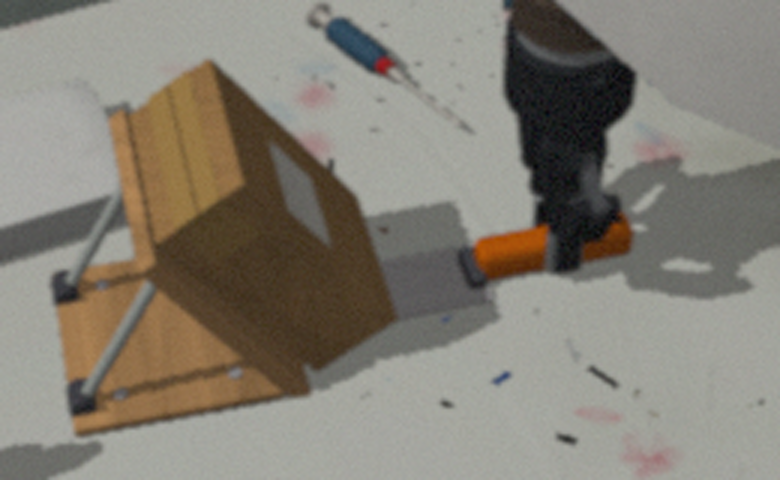

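The blade is under the carton's front edge, nothing is pressing on it, and the carton hasn't moved. I'll release, rise and check.

```bash
python3 -m inch '0 0 0 0 0 -1 1; 0 0 0 0 0.5 0 0.8; 0 0 0 0 0 0 0.6; 0 0 0 0 0 0 0.4; 0 0 0 0 0 0 0.4; 0 0 0 0 -15 0 0.4; 0 0 0 0 -40 0 0.4;0 0 0 0 -50 30 0.4; 0 0 0 0 -50 50 0.4; 0 0 0 0 0 50 0.4; 0 0 0 0 0 20 0.4; 0 0 0 0 0 0 0.4'; python3 st.py
python3 - <<'E'
from h import *
cs={}
for n in ['top','scene','wrist']:
    c=cs[n]=bot.camera(n);cv2.imwrite(f'pics/{n}8.png',c['color'])
    a=c['color']
    if n=='scene': cv2.imwrite('pics/z8s.png',cv2.resize(a[170:330,190:450],None,fx=3,fy=3,interpolation=cv2.INTER_CUBIC))
    if n=='top': cv2.imwrite('pics/z8t.png',cv2.resize(a[150:350,280:410],None,fx=3,fy=3,interpolation=cv2.INTER_CUBIC))
for t in ["blade_grip","blade_tip","carton_center"]:
    rs=[]
    for n in cs:
        l=bot.spot_point(t,n)[:1]
        if l: rs.append(ray(cs[n],l[0]['point'])); print(t,n,l[0]['conf'],l[0]['point'])
    if len(rs)>1: print(t,tri(rs))
E
```

```text
clock: 15.25
eef_pos: [0.3132, -0.0597, 0.1532]
tool_rot: [0.544, 0.452, -0.451, -0.544]
ft_force: [1.5, 0.7, -0.9]
grip_width: 0.051
15.25 [ 0.3132 -0.0597  0.1532] yawx 79.36 ydir [ 0.001 -0.    -1.   ] q [-0.19 -0.06 -0.55  1.09 -0.   -0.  ] F [ 1.5  0.7 -0.9] 0.051
blade_grip top 0.67 [327.7, 301.3]
blade_grip scene 0.71 [376.2, 246.1]
blade_grip (array([ 0.45204924, -0.08674015,  0.02690651]), [np.float64(0.0011854706471308774), np.float64(0.0011854706471308458)])
blade_tip top 0.95 [339.4, 234.5]
carton_center top 0.64 [347.3, 215.5]
carton_center scene 0.96 [278.5, 239.3]
carton_center (array([ 0.62532369, -0.12440587,  0.08111855]), [np.float64(0.00011683948763651908), np.float64(0.00011683948763660834)])
```

View pics/z8t.png

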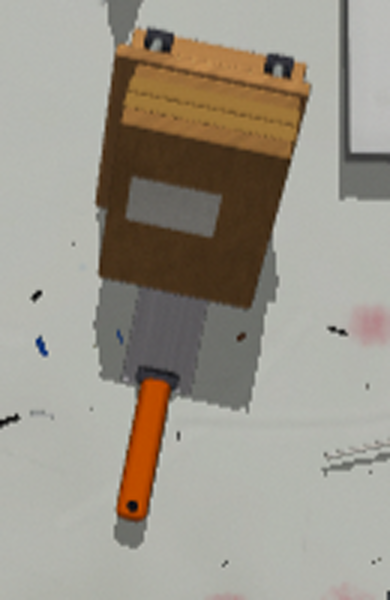

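View pics/z8s.png

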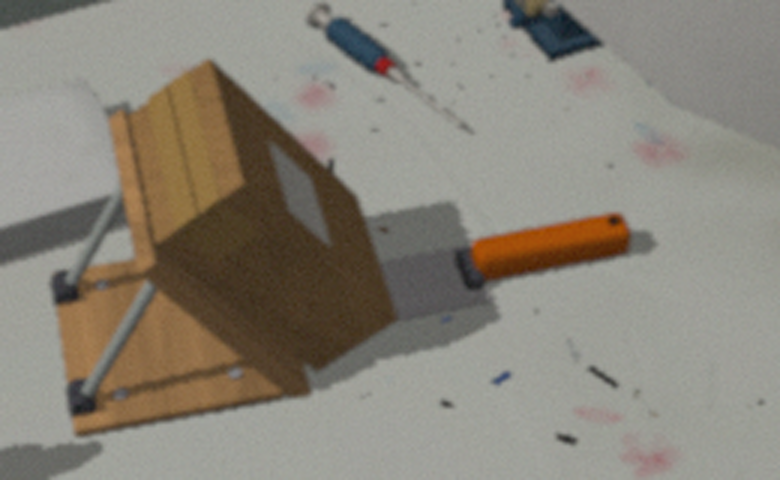

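The blade lies under the carton's middle and the carton leans, but the network's grip height of 27 mm doesn't fit a blade lying flat (12 mm). I'll check it with the handle hole and the collar.

```bash
python3 - <<'E'
from h import *
cs={}
for n in ['top','scene']:
    c=cs[n]=bot.camera(n)
def cc(n,img):
    h=cv2.cvtColor(img,cv2.COLOR_BGR2HSV);m=((h[...,0]>5)&(h[...,0]<16)&(h[...,1]>215)&(h[...,2]>120)).astype('uint8')
    k,l,s,ce=cv2.connectedComponentsWithStats(m);o=np.argsort(-s[1:,4])[:2]+1
    return [(s[i].tolist(),ce[i].round(1)) for i in o]
for n in cs:
    print(n,cc(n,cv2.imread(f'pics/{n}0.png')));print(n,cc(n,cs[n]['color']))
print('hole',tri([ray(cs['top'],(323.7,318.3)),ray(cs['scene'],(394.3,243))]))
b=cv2.imread('pics/top8.png');a=cv2.imread('pics/scene8.png')
d=np.array([.983,-.182,0])
# overlay expected flat tool outline for grip from last TCP
g=np.array([.4554,-.0865,0]);l=np.array([.182,.983,0])
for n,im in (('top',b),('scene',a)):
    f=5
    x0,y0=(300,220) if n=='top' else (310,210)
    z=cv2.resize(im[y0:y0+110,x0:x0+110],None,fx=f,fy=f,interpolation=cv2.INTER_CUBIC)
    def pl(pts): cv2.polylines(z,[np.array([((proj(cs[n],p)-[x0,y0]+.5)*f) for p in pts]).astype(int)],True,(255,255,0),1)
    for zz in (0,.024): pl([g+d*i+l*j+[0,0,zz] for i,j in ((-.05,-.011),(.05,-.011),(.05,.011),(-.05,.011))])
    pl([g+d*i+l*j+[0,0,.003] for i,j in ((.058,-.025),(.14,-.025),(.14,.025),(.058,.025))])
    cv2.imwrite(f'pics/ov_{n}.png',z)
E
```

```text
top [([205, 282, 18, 46, 421], array([213.3, 304.1]))]
top [([319, 276, 17, 47, 418], array([327.4, 298.8]))]
scene [([431, 324, 47, 38, 522], array([452.9, 342.6]))]
scene [([348, 243, 51, 15, 343], array([371.9, 249.6]))]
hole (array([ 0.41741584, -0.07933687,  0.02694035]), [np.float64(0.0005697030910462245), np.float64(0.0005697030910462905)])
```

View pics/ov_scene.png

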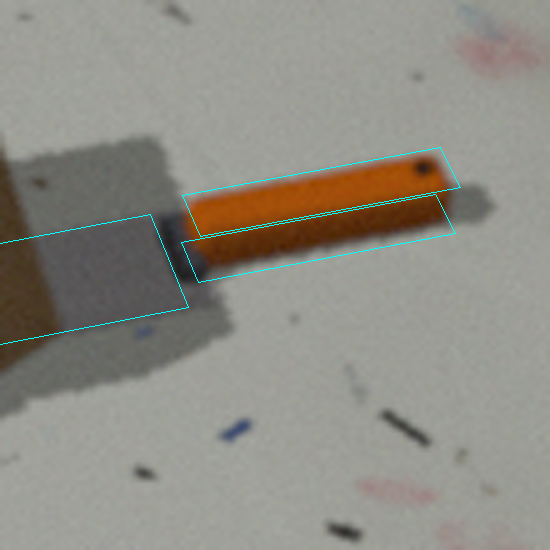

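View pics/ov_top.png

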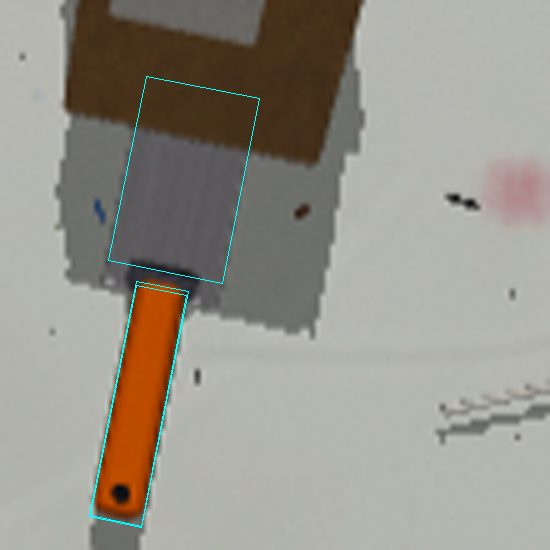

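The flat-lying outline drawn over both views fits the handle and blade. The hole comes out at 27 mm against 24 mm for the handle's top, which is within calibration error. The tip sits about 26 mm behind the front edge, the carton leans and the arm is clear.

```bash
python3 - <<'E'
from h import *
bot.job_done();print(bot.get_obs()['clock'])
E
```

```text
the job is handed in; nothing more can be done
the job is handed in; nothing more can be done
```

I tipped the carton back onto the rest, slid the blade under the middle of its raised front edge, let go, backed the arm off and handed the job in. That was at about 15 s of the 61 s; no verdict is reported.

What the last checks showed:
- **Carton:** it leans about 32°, measured after tipping. It is about 4 mm off the rest's middle line, and the pictures show it did not move when the blade went in.
- **Blade:** it lies flat and within about 1° of square. Its front end is about 26 mm behind the raised front edge and within a few mm of the carton's middle line. The front end is hidden under the carton, so I worked this out from the gripper's last position and checked it against the visible part of the tool.
- **Robot:** the gripper is open, about 14 cm back from the handle and 15 cm up, touching nothing.

One check disagreed. The network put the centre of the handle 27 mm up instead of 12 mm. Two other checks point to the handle lying flat:
- The hole in the handle measured 27 mm up, against 24 mm expected for its top.
- The outline of a flat-lying tool fitted both camera views.

I took the network's height as an error.

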